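Clear the broken glass off the torch bench

TASK

Clear the four broken glass offcuts off the metal sheet - the jagged slab, the chip lying on it, the rod end with the squashed tip and the bent L-shaped piece - and leave them all lying in the open steel scrap bin beside the sheet. Leave the whole square-edged glass billet, the mug, the jar and the wooden-handled paddle where they are, upright and unmoved.

Things in the scene. Friction and masses are not known exactly. Their poses are not given: they have to be found in the camera images.
- slab: Scrap: broken piece of thick green glass slab, about 90 x 50 x 22 mm, flat, with jagged short ends; lies flat on the sheet (top 22 mm above its underside). Origin: centre of the underside; x is its length, y its 50 mm width; between x = -15 and 15 mm its long sides are straight and parallel.
- chip: Scrap: chip of amber glass, about 65 x 26 x 14 mm, one end pointed, that starts lying on top of the slab at any angle to it. Origin: centre of the underside; x is its length (x = -28 to 35 mm), y its 26 mm width.
- rod_end: Scrap: 110 mm end of a thick amber glass rod with one end squashed to a paddle; lies flat. Origin: centre of the underside; x along the rod. The round rod, 22 mm in diameter, runs from x = -55 to 20 mm, its axis 11 mm up; the paddle, 36 x 34 (along y) x 22 mm, from x = 19 to 55 mm. The centre of mass is at about x = 8 mm.
- bent: Scrap: L-shaped bent piece of green glass bar, 20 mm thick, lies flat. Origin: at the level of the underside, near the L's middle. Long leg: 90 mm along x (x = -45 to 45 mm), 24 mm wide (y = -32 to -8 mm). Short leg: 24 mm wide (x = -45 to -21 mm), from y = -8 to 38 mm. Centre of mass at about (-11, -8) mm.
- billet: To be left alone: whole billet of green glass, a clean square-edged bar 100 (x) x 40 (y) x 25 mm (z). Origin: centre of the underside.
- mug: To be left alone: white enamel mug, empty, 68 mm in diameter, 75 mm high, its handle standing out to about 60 mm from the axis on its +y side. Origin: centre of the underside.
- jar: To be left alone: closed amber glass jar with steel cap, 60 mm in diameter, 75 mm high. Origin: centre of the underside.
- paddle: To be left alone: small shaping paddle, 106 mm long, 20 mm high, lies flat: black graphite plate 46 (x) x 40 (y) mm from x = 7 to 53 mm, round wooden handle of 20 mm diameter from x = -53 to 9 mm. Origin: centre of the underside.
- bin: Open scrap bin of plain sheet steel, fixed, on the left or the right of the sheet: 220 (x) x 180 (y) x 85 mm high outside, walls and floor 5 mm. Origin: centre of the underside; z up.
- brick: Fixed obstacle on the other side of the sheet from the bin: pink firebrick 210 (x) x 110 (y) mm carrying a black grooved rest, 102 mm high in all. Origin: centre of the underside.
- sheet: Fixed metal sheet on the table, 340 (x) x 420 (y) x 3 mm, on which the glass, mug, jar and paddle lie. Origin: centre of the underside. Beyond its far corners, 0.77 m or more from the robot in x, stand a fixed cup of tools and a fixed bottle, up to 190 mm high; further back a bench torch and other fixed equipment.

How it is judged:
At the end, for the whole second after the job is handed in: The origins of slab, chip, rod end and bent piece all lie inside the bin's inner walls, less than 80 mm above its underside, at rest (under 0.02 m/s); billet, mug, jar and paddle are within 25 mm of where they started and upright within 0.2 rad (x of slab in the frame of bin between -0.105 and 0.105 m and y of slab in the frame of bin between -0.085 and 0.085 m and z of slab in the frame of bin between 0 and 0.08 m and linear speed of each of slab, chip, rod_end, bent below 0.02 m/s and x of chip in the frame of bin between -0.105 and 0.105 m and y of chip in the frame of bin between -0.085 and 0.085 m and z of chip in the frame of bin between 0 and 0.08 m and x of rod_end in the frame of bin between -0.105 and 0.105 m and y of rod_end in the frame of bin between -0.085 and 0.085 m and z of rod_end in the frame of bin between 0 and 0.08 m and x of bent in the frame of bin between -0.105 and 0.105 m and y of bent in the frame of bin between -0.085 and 0.085 m and z of bent in the frame of bin between 0 and 0.08 m and distance of each of billet, mug, jar, paddle from where it was at the start of the episode below 0.025 m and angle between each of billet, mug, jar, paddle's own z axis and vertical below 0.2 rad); the robot touches nothing.
It fails at once if the whole billet is shifted by more than 25 mm or tipped (distance of billet from where it was at the start of the episode above 0.025 m or angle between billet's own z axis and vertical above 0.35 rad).
It fails at once if the enamel mug is shifted by more than 25 mm or tipped (distance of mug from where it was at the start of the episode above 0.025 m or angle between mug's own z axis and vertical above 0.35 rad).
It fails at once if the jar is shifted by more than 25 mm or tipped (distance of jar from where it was at the start of the episode above 0.025 m or angle between jar's own z axis and vertical above 0.35 rad).
It fails at once if the graphite paddle is shifted by more than 25 mm or tipped (distance of paddle from where it was at the start of the episode above 0.025 m or angle between paddle's own z axis and vertical above 0.35 rad).
It also fails if it takes over 72 s, if anything falls off the work surface, if the arm or the gripper's body presses on something with over 40 N, if the wrist force passes 120 N, or if a joint passes its speed limit or range.

ROBOT

A 6-joint arm with a two-finger parallel gripper is mounted at the origin on the work surface. World frame = base frame: x ahead of the robot, y to its left, z up, the work surface at z = 0. Lengths are in m, angles in rad, forces in N, time in s.
With the tool pointing down it reaches from about 0.25 to 0.725 m from the base axis. Payload 4 kg.
Tool frame: the origin (TCP) lies at the very end of the fingers, on their centre line; the grasp point (between the pads) lies 19 mm behind it; z points along the fingers, y is the line along which they close (so a half turn about z gives the same grasp; the last joint's range is limited). The gripper opens to 85 mm and grips with 20 to 120 N. Pads are 22 mm wide; open, the fingers measure 114 mm over their backs; the gripper's body (76 mm by 85 mm) begins 54 mm behind the grasp point. The pads swing forward as they close: fully open they stand 13 mm farther back than shut.
Start: joints at [1.191, 0.241, 0.005, 1.335, 0, 1.571], TCP at [0.185, 0.464, 0.231] pointing down, gripper open.
Joint ranges: [-2.72, 2.72], [-1.05, 1.87], [-1.09, 1.28], [-1.99, 2.15], [-1.42, 1.44], [-3.14, 3.14]. Speed limits (rad/s): [2.79, 2.79, 3.14, 3.14, 3.14, 3.14].

INTERFACE

Orientations are given as a unit quaternion [x, y, z, w].
In Python, from workcell import monitor, viewer, job gives the robot as it stands.
- The arm moves only by the tool arm_command, never from a script. Its argument "increments" is a list of rows, each an object of numbers: "dx", "dy", "dz": the shift along the tool's x, y, z in cm; "wx", "wy", "wz": the turn, a rotation vector about the tool's x, y, z in rad; "grip": the finger opening in cm, from 0 to 8.54. In form: [{"dx": .., "dy": .., "dz": .., "wx": .., "wy": .., "wz": .., "grip": ..}, ...]. A call has 1 to 10 rows; each row is the pose to reach, as a shift and turn from the pose commanded when the call began, along the tool's axes at that moment; what a row does not reach only later rows make up. A row lasts 1/10 s, in which the tool goes at most 50 mm and 8.59 degrees, less where a joint would pass 70% of its speed; a pose out of reach is approached as far as the arm can. A call with a gripper value outside its range is refused whole. The fingers move at their own pace and stop on an object; the grip force is fixed at half the most. Time passes only in rows, so rows that repeat a pose let the fingers close. It gives the time, the measured TCP pose, the force, the opening and the grip force at its end, in the units of the state.
- monitor.get_obs(): the state, without advancing time (a new reading comes with each control period).
- viewer.camera(name): name is "scene" or "side" or "wrist"; returns (picture, depth): 384x512x3 uint8, red, green, blue; 384x512 float32, m along the optical axis (not along the pixel's ray), 0 where there is no reading.
- viewer.get_calibration(name): a dict with "fovy" (degrees; the focal length in pixels is half the picture's height over the tangent of half this angle, whatever the lens; pixels are square), "cx", "cy" (the principal point, pixels), "view" (4x4, takes a point from world to camera coordinates). Camera axes: x right, y up, looking along -z (the intrinsics and any distortion apply to the point x, -y, -z); pixel columns grow to the right and rows downward; lengths in m; the calibration is good to about 2 mm. A picture is of the moment at which its call begins: read the wrist's pose just before it. get_calibration takes no time and is no camera call; for the wrist camera it gives the pose at the moment of the call.
- job.job_done(): hands the job in; it is judged then, once.
The state is a dict: "clock": time; "joint_pos": joint angles; "joint_vel": joint speeds; "tau": joint torques, N m; "eef_pos": TCP position; "tool_rot": TCP orientation; "ft_force": force on the tool from outside, world axes, zero at the start; "ft_torque": the same for the moment, N m; "grip_width": finger opening in m; "grasp_force": force on a finger pad.
Only numpy, scipy, OpenCV 4.12 (cv2) and the standard library are available. Lean on these libraries where they do the work, as an engineer would, in place of code of your own. Each camera call takes 0.05 s, during which the arm holds its last target. There are 200 camera calls.

## Working session

There is one attempt and no reset: what is moved stays moved. The work goes in short steps, Python scripts to look and compute and a tool call to move; the robot and the scene stay as the last step left them, time stands still between calls to the robot, and variables do not carry over. Pictures are saved under pics/ and viewed, at most 10 in all, crops included, and the job is handed in when it is done.

Besides the shell and the picture viewer there is one more tool, called in YAML: its name, and indented under it one key for each argument. arm_command: Moves the arm, as the interface text tells. Its arguments: {"type":"object","properties":{"increments":{"type":"array","items":{"type":"object","properties":{"dx":{"type":"number"},"dy":{"type":"number"},"dz":{"type":"number"},"wx":{"type":"number"},"wy":{"type":"number"},"wz":{"type":"number"},"grip":{"type":"number"}}}}},"required":["increments"]}

```bash
mkdir -p pics; ls; cat > h.py <<'E'
import numpy as np, cv2
from workcell import monitor, viewer, job
def grab(n):
    c=viewer.get_calibration(n); p,d=viewer.camera(n); return c,p,d
def cloud(c,d):
    h,w=d.shape; f=h/2/np.tan(np.radians(c["fovy"])/2)
    u,v=np.meshgrid(np.arange(w),np.arange(h))
    P=np.stack([(u-c["cx"])/f*d,-(v-c["cy"])/f*d,-d,np.ones_like(d)],-1)
    return (P@np.linalg.inv(np.array(c["view"])).T)[...,:3]
E
python3 - <<'E'
from h import *
o=monitor.get_obs();print({k:np.round(v,3) for k,v in o.items()})
for n in("scene","side","wrist"):
    c,p,d=grab(n);print(n,c, (d>0).mean())
    np.savez(f"{n}.npz",p=p,d=d,view=c["view"],fovy=c["fovy"],cx=c["cx"],cy=c["cy"])
    cv2.imwrite(f"pics/{n}.png",p[...,::-1])
E
```

```text
pics
{'clock': np.float64(0.0), 'joint_pos': array([1.191, 0.241, 0.004, 1.335, 0.   , 1.571]), 'joint_vel': array([ 0.   ,  0.001, -0.001, -0.001,  0.   ,  0.001]), 'tau': array([ 0.0000e+00, -3.7232e+01,  2.5241e+01,  1.7000e-02, -0.0000e+00,
       -0.0000e+00]), 'eef_pos': array([0.185, 0.464, 0.23 ]), 'tool_rot': array([ 0.189,  0.982, -0.001, -0.   ]), 'ft_force': array([-0.178, -0.483, -0.403]), 'ft_torque': array([0.024, 0.006, 0.007]), 'grasp_force': np.float64(0.0), 'grip_width': np.float64(0.086)}
scene {'fovy': 42.98374510190363, 'cx': 245.99373351535354, 'cy': 197.30521050911986, 'view': array([[-0.57932004,  0.81508897, -0.0042727 ,  0.3064601 ],
       [-0.5696678 , -0.40112799,  0.71733878,  0.28470965],
       [ 0.58298103,  0.41800275,  0.69671143, -1.58366436],
       [ 0.        ,  0.        ,  0.        ,  1.        ]])} 0.9958089192708334
side {'fovy': 55.72097872651478, 'cx': 252.43454447175742, 'cy': 195.33120930301982, 'view': array([[ 0.87610394, -0.4819984 , -0.01092822, -0.49914119],
       [ 0.36765749,  0.65326589,  0.66186981, -0.26284495],
       [-0.31188116, -0.58388459,  0.74953914, -0.86328152],
       [ 0.        ,  0.        ,  0.        ,  1.        ]])} 0.9959462483723959
wrist {'fovy': 63.94669030276483, 'cx': 257.1215119859711, 'cy': 187.72355183765978, 'view': array([[ 3.71130662e-01,  9.28580256e-01, -8.60388515e-04,
        -4.99737174e-01],
       [-8.88336095e-01,  3.54775935e-01, -2.91535622e-01,
         3.72918069e-02],
       [-2.70408977e-01,  1.08962122e-01,  9.56559586e-01,
        -3.78729324e-01],
       [ 0.00000000e+00,  0.00000000e+00,  0.00000000e+00,
         1.00000000e+00]])} 0.9962819417317709
```

View pics/scene.png

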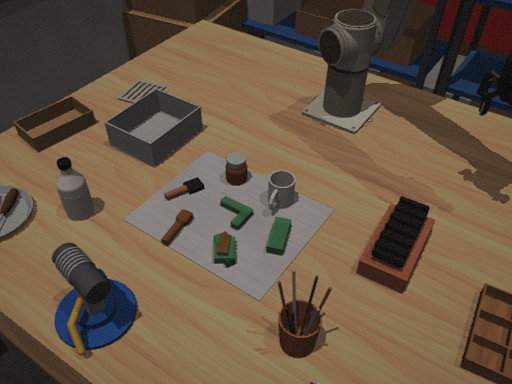

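View pics/side.png

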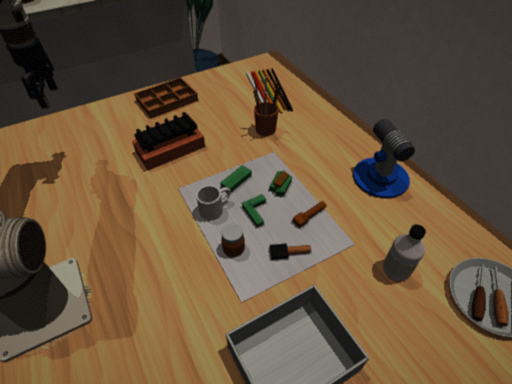

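The scene picture shows slab+chip at about (225,247), rod end (178,227), bent (238,212), billet (279,235), mug (281,190), jar (236,170), paddle (185,188) and the bin (153,127). The side view shows the same: chip on slab (281,182), rod end (309,213), bent (255,210). Next, a top-down map from both depth views.

```bash
cat > ortho.py <<'E'
from h import *
S=1250; x0,x1,y0,y1=.26,.74,-.46,.22   # px/m
def ortho(n):
    z=np.load(n+".npz"); c={k:z[k] for k in("view","fovy","cx","cy")}
    f=3
    d=cv2.resize(z["d"],None,fx=f,fy=f,interpolation=cv2.INTER_NEAREST)
    h,w=z["d"].shape; fo=h/2/np.tan(np.radians(c["fovy"])/2)
    P=cloud(c,z["d"]).reshape(-1,3); C=z["p"].reshape(-1,3)
    H=np.full((int((x1-x0)*S),int((y1-y0)*S)),-1.); I=np.zeros(H.shape+(3,),np.uint8)
    o=np.argsort(P[:,2]);P,C=P[o],C[o]
    r=((x1-P[:,0])*S).astype(int);q=((y1-P[:,1])*S).astype(int)
    for a in(-1,0,1):
        for b in (-1,0,1):
            k=(r+a>=0)&(r+a<H.shape[0])&(q+b>=0)&(q+b<H.shape[1])
            H[r[k]+a,q[k]+b]=P[k,2]; I[r[k]+a,q[k]+b]=C[k]
    return H,I,P,C
if __name__=="__main__":
    for n in("scene","side"):
        H,I,P,C=ortho(n)
        k=(P[:,0]>.35)&(P[:,0]<.65)&(abs(P[:,1])<.2)
        print(n,np.histogram(P[k,2]*1000,bins=np.arange(-10,100,4)))
        k=(C.max(1)<256)&(P[:,2]>.07)&(P[:,2]<.1)&(P[:,1]<-.15)&(P[:,1]>-.5)&(P[:,0]>.2)&(P[:,0]<.7)
        print("bin rim",k.sum(),cv2.minAreaRect(P[k,:2].astype(np.float32)))
        I=cv2.convertScaleAbs(I,alpha=1.6)
        for g in np.arange(.3,.74,.1): cv2.putText(I,f"{g:.1f}",(0,int((x1-g)*S)),0,.4,(255,255,0)); cv2.line(I,(0,int((x1-g)*S)),(850,int((x1-g)*S)),(255,255,0),1)
        for g in np.arange(-.4,.21,.1): cv2.putText(I,f"{g:.1f}",(int((y1-g)*S),12),0,.4,(255,255,0)); cv2.line(I,(int((y1-g)*S),0),(int((y1-g)*S),600),(255,255,0),1)
        cv2.imwrite(f"pics/ortho_{n}.png",I[:,:800,::-1])
E
python3 ortho.py
```

```text
scene (array([   4,  426, 4215, 4081,  243,  153,  248,  455,  392,  449,   87,
         79,   77,   74,  101,   87,   95,   67,   80,  103,   91,  240,
         96,    0,    0,    0,    0]), array([-10,  -6,  -2,   2,   6,  10,  14,  18,  22,  26,  30,  34,  38,
        42,  46,  50,  54,  58,  62,  66,  70,  74,  78,  82,  86,  90,
        94,  98]))
bin rim 974 ((0.45217278599739075, -0.38920894265174866), (0.2244923859834671, 0.18812455236911774), 0.8872780203819275)
side (array([   0,  299, 4404, 4936,  201,  128,  204,  459,  369,  318,   99,
         55,   65,   64,   83,  101,   71,   57,   62,   80,   59,  247,
        163,    0,    0,    0,    0]), array([-10,  -6,  -2,   2,   6,  10,  14,  18,  22,  26,  30,  34,  38,
        42,  46,  50,  54,  58,  62,  66,  70,  74,  78,  82,  86,  90,
        94,  98]))
bin rim 1228 ((0.45298752188682556, -0.38950255513191223), (0.22085259854793549, 0.1804095059633255), 0.6510090827941895)
```

View pics/ortho_side.png

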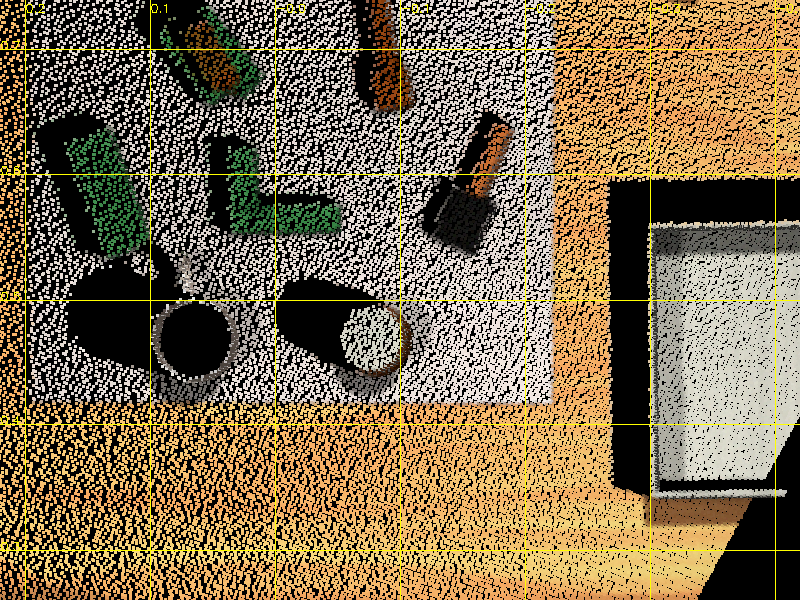

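View pics/ortho_scene.png

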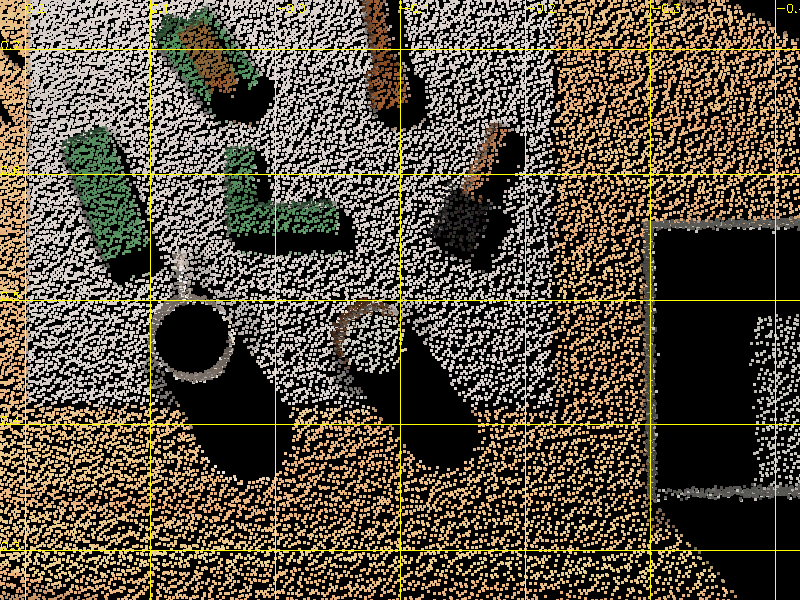

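The ortho maps agree between the two views: slab+chip at about (0.70,0.06), rod end at (≥0.66,-0.09), bent at (0.57,0), and the bin rim at (0.4525,-0.389). Now fitting the poses.

```bash
cat > fit.py <<'E'
from h import *
from ortho import ortho
boxes={"slabchip":(.645,.76,.0,.11),"rod":(.64,.80,-.13,-.05),"bent":(.545,.635,-.06,.045)}
for nm,(a,b,c,d) in boxes.items():
  for n in("scene","side"):
    H,I,P,C=ortho(n)
    k=(P[:,0]>a)&(P[:,0]<b)&(P[:,1]>c)&(P[:,1]<d)&(P[:,2]>.012)
    Q,cc=P[k],C[k].astype(float); amb=cc[:,0]>cc[:,1]
    def rep(t,R):
        r=cv2.minAreaRect(R[:,:2].astype(np.float32)); bx=cv2.boxPoints(r)
        e=bx[1]-bx[0],bx[2]-bx[1]; l=max(e,key=np.linalg.norm)
        print(nm,n,t,len(R),"c",np.round(r[0],4),"size",np.round(r[1],4),"long-axis deg %.1f"%(np.degrees(np.arctan2(l[1],l[0]))%180),"mean",np.round(R[:,:2].mean(0),4),"z top %.4f"%np.median(R[:,2]), "zmax %.4f"%np.percentile(R[:,2],98))
    if nm=="slabchip": 
        rep("chip top",Q[amb&(Q[:,2]>.033)]); g=Q[~amb&(Q[:,2]>.018)&(Q[:,2]<.031)]; rep("slab",g)
    else: rep("",Q[Q[:,2]>.016])
    if nm=="rod":
        for lo in np.arange(.64,.78,.012):
            s=Q[(Q[:,0]>=lo)&(Q[:,0]<lo+.012)]
            if len(s)>3: print("  x%.3f y %.4f..%.4f zmax %.4f"%(lo+.006,s[:,1].min(),s[:,1].max(),s[:,2].max()))
    if nm=="bent":
        for lab,s in(("x-leg",Q[(Q[:,0]>.59)]),("y-leg",Q[(Q[:,1]<0)])): rep(lab,s[s[:,2]>.016])
E
python3 fit.py
```

```text
slabchip scene chip top 218 c [0.6916 0.0518] size [0.0676 0.0252] long-axis deg 29.0 mean [0.6948 0.0537] z top 0.0381 zmax 0.0413
slabchip scene slab 331 c [0.6968 0.0552] size [0.0867 0.0496] long-axis deg 38.0 mean [0.7027 0.0608] z top 0.0242 zmax 0.0286
slabchip side chip top 130 c [0.6922 0.0499] size [0.064  0.0256] long-axis deg 28.8 mean [0.6927 0.049 ] z top 0.0389 zmax 0.0421
slabchip side slab 187 c [0.6943 0.0517] size [0.0876 0.0509] long-axis deg 38.1 mean [0.6897 0.043 ] z top 0.0248 zmax 0.0293
rod scene  352 c [ 0.7073 -0.086 ] size [0.1104 0.0348] long-axis deg 7.6 mean [ 0.7028 -0.0839] z top 0.0227 zmax 0.0267
  x0.658 y -0.1076..-0.0752 zmax 0.0282
  x0.670 y -0.1065..-0.0732 zmax 0.0277
  x0.682 y -0.1066..-0.0722 zmax 0.0273
  x0.694 y -0.1030..-0.0779 zmax 0.0267
  x0.706 y -0.0945..-0.0749 zmax 0.0263
  x0.718 y -0.0924..-0.0727 zmax 0.0256
  x0.730 y -0.0903..-0.0708 zmax 0.0262
  x0.742 y -0.0896..-0.0688 zmax 0.0259
  x0.754 y -0.0885..-0.0662 zmax 0.0265
  x0.766 y -0.0842..-0.0730 zmax 0.0257
rod side  291 c [ 0.7064 -0.0875] size [0.1101 0.0334] long-
[... 548 characters left out ...]
3 0.0903] long-axis deg 91.1 mean [0.5792 0.0072] z top 0.0215 zmax 0.0255
bent scene x-leg 112 c [0.6066 0.0274] size [0.0328 0.0256] long-axis deg 5.4 mean [0.607  0.0282] z top 0.0216 zmax 0.0250
bent scene y-leg 146 c [ 0.5668 -0.0254] size [0.0507 0.026 ] long-axis deg 89.1 mean [ 0.5676 -0.0251] z top 0.0213 zmax 0.0252
bent side  343 c [ 0.5864 -0.0074] size [0.0919 0.0686] long-axis deg 88.1 mean [0.5753 0.0006] z top 0.0224 zmax 0.0256
bent side x-leg 77 c [0.6061 0.0255] size [0.0249 0.0315] long-axis deg 178.4 mean [0.6061 0.024 ] z top 0.0225 zmax 0.0252
bent side y-leg 142 c [ 0.5652 -0.0259] size [0.0248 0.0526] long-axis deg 93.9 mean [ 0.5641 -0.0281] z top 0.0224 zmax 0.0256
```

```bash
cat > go.py <<'E'
# usage: go.py x y z yaw_of_tool_y_deg
import sys
from h import *
from scipy.spatial.transform import Rotation as R
def show(*a):
    o=monitor.get_obs(); r=R.from_quat(o["tool_rot"]); p=np.array(o["eef_pos"])
    th=np.radians(a[3]); y=np.array([np.cos(th),np.sin(th),0]); z=np.array([0,0,-1.]); T=np.c_[np.cross(y,z),y,z]
    T2=np.c_[-T[:,0],-T[:,1],T[:,2]]
    d=r.as_matrix().T@(np.array(a[:3])-p)*100
    print("t %.1f"%o["clock"],"d(cm)",np.round(d,2),"w",np.round((r.inv()*R.from_matrix(T)).as_rotvec(),3),"or w",np.round((r.inv()*R.from_matrix(T2)).as_rotvec(),3),"pos",np.round(p,4),"q",np.round(o["joint_pos"],2))
if __name__=="__main__":
    a=list(map(float,sys.argv[1:]))
    for i in range(0,len(a),4): show(*a[i:i+4])
E
python3 go.py .692 .051 .15 119
```

```text
t 0.1 d(cm) [-62.38 -19.55   8.09] w [-0.001 -0.001 -0.886] or w [-1.000e-03  2.000e-03  2.256e+00] pos [0.1852 0.4639 0.2306] q [ 1.19  0.24  0.    1.34 -0.    1.57]
```

arm_command:
  increments:
    - {"wz":-0.15}

```text
validation failed for argument at $.in...
```

```bash
python3 go.py .692 .051 .15 119
```

```text
t 0.1 d(cm) [-62.38 -19.55   8.09] w [-0.001 -0.001 -0.886] or w [-1.000e-03  2.000e-03  2.256e+00] pos [0.1852 0.4639 0.2306] q [ 1.19  0.24  0.    1.34 -0.    1.57]
```

arm_command:
  increments:
    - {"dx":0,"dy":0,"dz":0,"wx":0,"wy":0,"wz":-0.15,"grip":8.5}

```text
clock: 0.25
eef_pos: [0.1852, 0.464, 0.2308]
tool_rot: [0.113, 0.994, -0.001, -0.0]
ft_force: [-0.3, -0.1, 0.2]
grip_width: 0.085
grasp_force: 0.0
```

```bash
python3 go.py .692 .051 .15 119
```

```text
t 0.2 d(cm) [-58.65 -28.88   8.1 ] w [-0.001 -0.001 -0.732] or w [-1.000e-03  1.000e-03  2.409e+00] pos [0.1852 0.464  0.2308] q [1.19 0.24 0.   1.34 0.   1.42]
```

arm_command:
  increments:
    - {"dx":-29,"dy":-14.5,"dz":1,"wx":0,"wy":0,"wz":-0.35,"grip":6}
    - {"dx":-58.65,"dy":-28.9,"dz":8.1,"wx":0,"wy":0,"wz":-0.73,"grip":6}
    - {"dx":-58.65,"dy":-28.9,"dz":8.1,"wx":0,"wy":0,"wz":-0.73,"grip":6}
    - {"dx":-58.65,"dy":-28.9,"dz":8.1,"wx":0,"wy":0,"wz":-0.73,"grip":6}
    - {"dx":-58.65,"dy":-28.9,"dz":8.1,"wx":0,"wy":0,"wz":-0.73,"grip":6}
    - {"dx":-58.65,"dy":-28.9,"dz":8.1,"wx":0,"wy":0,"wz":-0.73,"grip":6}
    - {"dx":-58.65,"dy":-28.9,"dz":8.1,"wx":0,"wy":0,"wz":-0.73,"grip":6}
    - {"dx":-58.65,"dy":-28.9,"dz":8.1,"wx":0,"wy":0,"wz":-0.73,"grip":6}
    - {"dx":-58.65,"dy":-28.9,"dz":8.1,"wx":0,"wy":0,"wz":-0.73,"grip":6}
    - {"dx":-58.65,"dy":-28.9,"dz":8.1,"wx":0,"wy":0,"wz":-0.73,"grip":6}

```text
clock: 1.25
eef_pos: [0.5461, 0.168, 0.1744]
tool_rot: [-0.247, 0.969, 0.0, -0.0]
ft_force: [0.9, 0.2, -0.0]
grip_width: 0.06
grasp_force: 0.0
```

```bash
python3 go.py .692 .051 .15 119
```

```text
t 1.2 d(cm) [ -7.2  -17.26   2.43] w [ 0.    -0.    -0.006] or w [-1.000e-03 -0.000e+00  3.135e+00] pos [0.5461 0.168  0.1744] q [ 0.3   0.41  0.1   1.26  0.   -0.2 ]
```

arm_command:
  increments:
    - {"dx":-7.2,"dy":-17.3,"dz":2.4,"wx":0,"wy":0,"wz":0,"grip":6}
    - {"dx":-7.2,"dy":-17.3,"dz":2.4,"wx":0,"wy":0,"wz":0,"grip":6}
    - {"dx":-7.2,"dy":-17.3,"dz":2.4,"wx":0,"wy":0,"wz":0,"grip":6}
    - {"dx":-7.2,"dy":-17.3,"dz":2.4,"wx":0,"wy":0,"wz":0,"grip":6}
    - {"dx":-7.2,"dy":-17.3,"dz":2.4,"wx":0,"wy":0,"wz":0,"grip":6}
    - {"dx":-7.2,"dy":-17.3,"dz":2.4,"wx":0,"wy":0,"wz":0,"grip":6}
    - {"dx":-7.2,"dy":-17.3,"dz":2.4,"wx":0,"wy":0,"wz":0,"grip":6}

```text
clock: 1.95
eef_pos: [0.6903, 0.053, 0.1508]
tool_rot: [-0.248, 0.969, 0.0, -0.0]
ft_force: [-0.9, 0.8, -0.0]
grip_width: 0.0601
grasp_force: 0.0
```

```bash
python3 go.py .692 .051 .028 119; python3 - <<'E'
from h import *
c,p,d=grab("wrist"); P=cloud(c,d); 
k=(P[...,2]>.034)&(P[...,2]<.05)&(p[...,0].astype(int)>p[...,1])&(P[...,0]>.65)&(P[...,0]<.74)&(abs(P[...,1]-.05)<.05)
Q=P[k];print(len(Q),cv2.minAreaRect(Q[:,:2].astype(np.float32)),np.median(Q[:,2]))
k=(P[...,2]>.018)&(P[...,2]<.031)&(P[...,0]>.65)&(P[...,0]<.75)&(abs(P[...,1]-.05)<.06)
print(k.sum(),cv2.minAreaRect(P[k][:,:2].astype(np.float32)),np.median(P[k][:,2]))
cv2.imwrite("pics/w1.png",p[...,::-1])
E
```

```text
t 1.9 d(cm) [-0.06 -0.27 12.28] w [ 0.001 -0.001 -0.005] or w [-1.000e-03 -1.000e-03  3.136e+00] pos [0.6903 0.053  0.1508] q [ 0.08  0.67  0.47  1.37  0.   -0.42]
1804 ((0.6919524073600769, 0.052041370421648026), (0.0637018159031868, 0.02519628405570984), 29.29575538635254) 0.03859421448551878
2416 ((0.6947550773620605, 0.05474422872066498), (0.09065534174442291, 0.050360534340143204), 38.45926284790039) 0.024528672701579046
```

View pics/w1.png

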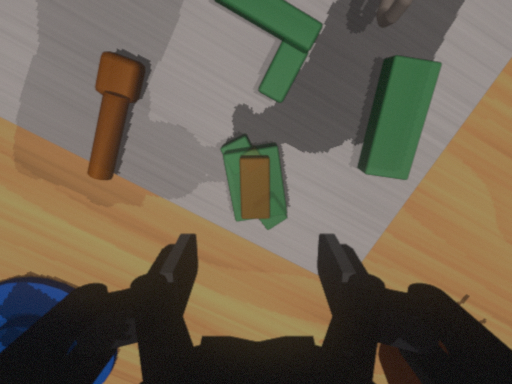

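The wrist view shows the chip at (255,187) on the slab and confirms both poses (chip 0.692,0.052, 29°, top 38.6 mm; slab 0.6948,0.0547, 38°, top 24.5 mm). Descending onto the chip.

arm_command:
  increments:
    - {"dx":-0.05,"dy":-0.05,"dz":5,"wx":0,"wy":0,"wz":0,"grip":6}
    - {"dx":-0.05,"dy":-0.05,"dz":9,"wx":0,"wy":0,"wz":0,"grip":6}
    - {"dx":-0.05,"dy":-0.05,"dz":11,"wx":0,"wy":0,"wz":0,"grip":6}
    - {"dx":-0.05,"dy":-0.05,"dz":12.3,"wx":0,"wy":0,"wz":0,"grip":6}
    - {"dx":-0.05,"dy":-0.05,"dz":12.3,"wx":0,"wy":0,"wz":0,"grip":6}
    - {"dx":-0.05,"dy":-0.05,"dz":12.3,"wx":0,"wy":0,"wz":0,"grip":6}

```text
clock: 2.6
eef_pos: [0.6926, 0.0529, 0.0298]
tool_rot: [-0.248, 0.969, -0.0, 0.001]
ft_force: [0.0, 0.3, 0.6]
grip_width: 0.0599
grasp_force: 0.0
```

```bash
python3 go.py .692 .051 .027 119
```

```text
t 2.6 d(cm) [ 0.14 -0.14  0.28] w [-0.001  0.002 -0.005] or w [4.000e-03 2.000e-03 3.137e+00] pos [0.6926 0.0529 0.0298] q [ 0.08  0.76  0.3   1.11  0.   -0.42]
```

arm_command:
  increments:
    - {"dx":0,"dy":-0.1,"dz":0.2,"wx":0,"wy":0,"wz":0,"grip":6}
    - {"dx":0,"dy":-0.1,"dz":0.2,"wx":0,"wy":0,"wz":0,"grip":3.5}
    - {"dx":0,"dy":-0.1,"dz":0.2,"wx":0,"wy":0,"wz":0,"grip":1.5}
    - {"dx":0,"dy":-0.1,"dz":0.2,"wx":0,"wy":0,"wz":0,"grip":1.5}
    - {"dx":0,"dy":-0.1,"dz":0.2,"wx":0,"wy":0,"wz":0,"grip":1.5}
    - {"dx":0,"dy":-0.1,"dz":0.2,"wx":0,"wy":0,"wz":0,"grip":1.5}
    - {"dx":0,"dy":-0.1,"dz":-1,"wx":0,"wy":0,"wz":0,"grip":1.5}
    - {"dx":0,"dy":-0.1,"dz":-4,"wx":0,"wy":0,"wz":0,"grip":1.5}
    - {"dx":0,"dy":-0.1,"dz":-9,"wx":0,"wy":0,"wz":0,"grip":1.5}
    - {"dx":0,"dy":-0.1,"dz":-12,"wx":0,"wy":0,"wz":0,"grip":1.5}

```text
clock: 3.6
eef_pos: [0.693, 0.0513, 0.1516]
tool_rot: [-0.247, 0.969, -0.0, 0.001]
ft_force: [0.6, 1.3, 0.6]
grip_width: 0.0242
grasp_force: 61.6
```

```bash
python3 go.py .51 -.36 .15 119  .51 -.36 .05 119
```

```text
t 3.6 d(cm) [ 35.78 -27.32   0.1 ] w [-0.001  0.003 -0.006] or w [4.000e-03 2.000e-03 3.136e+00] pos [0.693  0.0513 0.1516] q [ 0.07  0.68  0.48  1.37  0.   -0.43]
t 3.6 d(cm) [ 35.81 -27.31  10.1 ] w [-0.001  0.003 -0.006] or w [4.000e-03 2.000e-03 3.136e+00] pos [0.693  0.0513 0.1516] q [ 0.07  0.68  0.48  1.37  0.   -0.43]
```

arm_command:
  increments:
    - {"dx":38.3,"dy":-29.2,"dz":-2,"wx":0,"wy":0,"wz":0,"grip":1.5}
    - {"dx":38.3,"dy":-29.2,"dz":-2,"wx":0,"wy":0,"wz":0,"grip":1.5}
    - {"dx":38.3,"dy":-29.2,"dz":-2,"wx":0,"wy":0,"wz":0,"grip":1.5}
    - {"dx":38.3,"dy":-29.2,"dz":-2,"wx":0,"wy":0,"wz":0,"grip":1.5}
    - {"dx":38.3,"dy":-29.2,"dz":-2,"wx":0,"wy":0,"wz":0,"grip":1.5}
    - {"dx":38.3,"dy":-29.2,"dz":-2,"wx":0,"wy":0,"wz":0,"grip":1.5}
    - {"dx":38.3,"dy":-29.2,"dz":-2,"wx":0,"wy":0,"wz":0,"grip":1.5}
    - {"dx":38.3,"dy":-29.2,"dz":-2,"wx":0,"wy":0,"wz":0,"grip":1.5}
    - {"dx":38.3,"dy":-29.2,"dz":-2,"wx":0,"wy":0,"wz":0,"grip":1.5}
    - {"dx":38.3,"dy":-29.2,"dz":-2,"wx":0,"wy":0,"wz":0,"grip":1.5}

```text
clock: 4.6
eef_pos: [0.4941, -0.3917, 0.1683]
tool_rot: [-0.246, 0.969, -0.0, -0.0]
ft_force: [0.4, 0.4, -0.7]
grip_width: 0.0242
grasp_force: 61.6
```

```bash
python3 go.py .5 -.39 .05 119
```

```text
t 4.6 d(cm) [-0.61 -0.13 11.83] w [-0.    -0.001 -0.009] or w [-1.000e-03  0.000e+00  3.133e+00] pos [ 0.4941 -0.3917  0.1683] q [-0.67  0.53  0.27  1.31 -0.   -1.17]
```

arm_command:
  increments:
    - {"dx":0,"dy":0,"dz":5,"wx":0,"wy":0,"wz":0,"grip":1.5}
    - {"dx":0,"dy":0,"dz":10,"wx":0,"wy":0,"wz":0,"grip":1.5}
    - {"dx":0,"dy":0,"dz":13.5,"wx":0,"wy":0,"wz":0,"grip":1.5}
    - {"dx":0,"dy":0,"dz":13.5,"wx":0,"wy":0,"wz":0,"grip":1.5}
    - {"dx":0,"dy":0,"dz":13.5,"wx":0,"wy":0,"wz":0,"grip":4.5}
    - {"dx":0,"dy":0,"dz":13.5,"wx":0,"wy":0,"wz":0,"grip":4.5}
    - {"dx":0,"dy":0,"dz":13.5,"wx":0,"wy":0,"wz":0,"grip":4.5}
    - {"dx":0,"dy":0,"dz":9,"wx":0,"wy":0,"wz":0,"grip":4.5}
    - {"dx":0,"dy":0,"dz":4,"wx":0,"wy":0,"wz":0,"grip":4.5}
    - {"dx":0,"dy":0,"dz":-1,"wx":0,"wy":0,"wz":0,"grip":4.5}

```text
clock: 5.6
eef_pos: [0.4966, -0.3887, 0.1817]
tool_rot: [-0.248, 0.969, -0.001, 0.001]
ft_force: [0.5, -0.5, -0.1]
grip_width: 0.045
grasp_force: 0.0
```

```bash
python3 go.py .695 .054 .13 128 .695 .054 .006 128
```

```text
t 5.6 d(cm) [-38.65  29.33   5.14] w [-0.003  0.001 -0.163] or w [1.000e-03 4.000e-03 2.979e+00] pos [ 0.4966 -0.3887  0.1817] q [-0.66  0.52  0.29  1.34 -0.   -1.16]
t 5.6 d(cm) [-38.64  29.36  17.54] w [-0.003  0.001 -0.163] or w [1.000e-03 4.000e-03 2.979e+00] pos [ 0.4966 -0.3887  0.1817] q [-0.66  0.52  0.29  1.34 -0.   -1.16]
```

arm_command:
  increments:
    - {"dx":-38.6,"dy":29.3,"dz":0,"wx":0,"wy":0,"wz":-0.16,"grip":7.8}
    - {"dx":-38.6,"dy":29.3,"dz":0,"wx":0,"wy":0,"wz":-0.16,"grip":7.8}
    - {"dx":-38.6,"dy":29.3,"dz":0,"wx":0,"wy":0,"wz":-0.16,"grip":7.8}
    - {"dx":-38.6,"dy":29.3,"dz":5.1,"wx":0,"wy":0,"wz":-0.16,"grip":7.8}
    - {"dx":-38.6,"dy":29.3,"dz":5.1,"wx":0,"wy":0,"wz":-0.16,"grip":7.8}
    - {"dx":-38.6,"dy":29.3,"dz":5.1,"wx":0,"wy":0,"wz":-0.16,"grip":7.8}
    - {"dx":-38.6,"dy":29.3,"dz":5.1,"wx":0,"wy":0,"wz":-0.16,"grip":7.8}
    - {"dx":-38.6,"dy":29.3,"dz":5.1,"wx":0,"wy":0,"wz":-0.16,"grip":7.8}
    - {"dx":-38.6,"dy":29.3,"dz":5.1,"wx":0,"wy":0,"wz":-0.16,"grip":7.8}
    - {"dx":-38.6,"dy":29.3,"dz":5.1,"wx":0,"wy":0,"wz":-0.16,"grip":7.8}

```text
clock: 6.6
eef_pos: [0.696, 0.057, 0.1292]
tool_rot: [-0.325, 0.946, -0.0, 0.002]
ft_force: [0.5, 0.2, 1.0]
grip_width: 0.0779
grasp_force: 0.0
```

```bash
python3 - <<'E'
from h import *
c,p,d=grab("wrist"); P=cloud(c,d); 
k=(P[...,2]>.018)&(P[...,2]<.031)&(P[...,0]>.65)&(P[...,0]<.75)&(abs(P[...,1]-.05)<.06)
print(k.sum(),cv2.minAreaRect(P[k][:,:2].astype(np.float32)),np.median(P[k][:,2]))
cv2.imwrite("pics/w2.png",p[...,::-1])
E
python3 go.py .695 .054 .006 128.4
```

```text
5175 ((0.6947481036186218, 0.05472636595368385), (0.09053948521614075, 0.050368137657642365), 38.287601470947266) 0.024569433352403636
t 6.7 d(cm) [ 0.8  -0.59 12.14] w [ 0.001  0.006 -0.002] or w [ 9.00e-03 -1.00e-03  3.14e+00] pos [0.6972 0.063  0.1275] q [ 0.09  0.7   0.45  1.32  0.   -0.58]
```

arm_command:
  increments:
    - {"dx":0,"dy":0,"dz":3,"wx":0,"wy":0,"wz":0,"grip":7.8}
    - {"dx":0,"dy":0,"dz":6,"wx":0,"wy":0,"wz":0,"grip":7.8}
    - {"dx":0,"dy":0,"dz":7,"wx":0,"wy":0,"wz":0,"grip":7.8}
    - {"dx":0,"dy":0,"dz":7,"wx":0,"wy":0,"wz":0,"grip":7.8}

```text
clock: 7.05
eef_pos: [0.6934, 0.0534, 0.0563]
tool_rot: [-0.324, 0.946, 0.0, -0.001]
ft_force: [-0.2, 1.2, -0.1]
grip_width: 0.0783
grasp_force: 0.0
```

```bash
python3 go.py .695 .0545 .006 128.4
```

```text
t 7.0 d(cm) [-0.21 -0.02  5.03] w [ 0.001 -0.002 -0.01 ] or w [-3.000e-03 -2.000e-03  3.132e+00] pos [0.6934 0.0534 0.0563] q [ 0.08  0.74  0.34  1.18 -0.   -0.58]
```

arm_command:
  increments:
    - {"dx":0,"dy":0,"dz":3,"wx":0,"wy":0,"wz":0,"grip":7.8}
    - {"dx":-0.1,"dy":0,"dz":4.5,"wx":0,"wy":0,"wz":0,"grip":7.8}
    - {"dx":-0.1,"dy":0,"dz":4.9,"wx":0,"wy":0,"wz":0,"grip":7.8}
    - {"dx":-0.1,"dy":0,"dz":4.9,"wx":0,"wy":0,"wz":0,"grip":6}
    - {"dx":-0.1,"dy":0,"dz":4.9,"wx":0,"wy":0,"wz":0,"grip":4}
    - {"dx":-0.1,"dy":0,"dz":4.9,"wx":0,"wy":0,"wz":0,"grip":4}
    - {"dx":-0.1,"dy":0,"dz":4.9,"wx":0,"wy":0,"wz":0,"grip":4}
    - {"dx":-0.1,"dy":0,"dz":4.9,"wx":0,"wy":0,"wz":0,"grip":4}

```text
clock: 7.85
eef_pos: [0.6965, 0.0543, 0.0099]
tool_rot: [-0.324, 0.946, -0.0, 0.002]
ft_force: [-0.8, 0.1, 6.5]
grip_width: 0.0483
grasp_force: 65.8
```

```bash
python3 go.py .42 -.39 .15 128
```

```text
t 7.8 d(cm) [ 49.05 -18.16 -14.11] w [-0.002  0.003 -0.003] or w [4.000e-03 3.000e-03 3.139e+00] pos [0.6965 0.0543 0.0099] q [ 0.08  0.78  0.3   1.08  0.   -0.58]
```

arm_command:
  increments:
    - {"dx":0,"dy":0,"dz":-3,"wx":0,"wy":0,"wz":0,"grip":4}
    - {"dx":0,"dy":0,"dz":-8,"wx":0,"wy":0,"wz":0,"grip":4}
    - {"dx":3,"dy":-1,"dz":-13,"wx":0,"wy":0,"wz":0,"grip":4}
    - {"dx":49.7,"dy":-17.6,"dz":-17,"wx":0,"wy":0,"wz":0,"grip":4}
    - {"dx":49.7,"dy":-17.6,"dz":-17,"wx":0,"wy":0,"wz":0,"grip":4}
    - {"dx":49.7,"dy":-17.6,"dz":-17,"wx":0,"wy":0,"wz":0,"grip":4}
    - {"dx":49.7,"dy":-17.6,"dz":-17,"wx":0,"wy":0,"wz":0,"grip":4}
    - {"dx":49.7,"dy":-17.6,"dz":-17,"wx":0,"wy":0,"wz":0,"grip":4}
    - {"dx":49.7,"dy":-17.6,"dz":-17,"wx":0,"wy":0,"wz":0,"grip":4}
    - {"dx":49.7,"dy":-17.6,"dz":-17,"wx":0,"wy":0,"wz":0,"grip":4}

```text
clock: 8.85
eef_pos: [0.4906, -0.2626, 0.163]
tool_rot: [-0.324, 0.946, 0.001, -0.001]
ft_force: [0.9, -1.2, -2.9]
grip_width: 0.0485
grasp_force: 64.8
```

```bash
python3 go.py .415 -.39 .17 128
```

```text
t 8.8 d(cm) [13.78 -5.42 -0.7 ] w [ 0.001 -0.001 -0.003] or w [-1.000e-03 -2.000e-03  3.139e+00] pos [ 0.4906 -0.2626  0.163 ] q [-0.49  0.39  0.03  1.22 -0.   -1.15]
```

arm_command:
  increments:
    - {"dx":13.3,"dy":-5.4,"dz":-0.7,"wx":0,"wy":0,"wz":0,"grip":4}
    - {"dx":13.3,"dy":-5.4,"dz":-0.7,"wx":0,"wy":0,"wz":0,"grip":4}
    - {"dx":13.3,"dy":-5.4,"dz":-0.7,"wx":0,"wy":0,"wz":0,"grip":4}
    - {"dx":13.3,"dy":-5.4,"dz":-0.7,"wx":0,"wy":0,"wz":0,"grip":4}
    - {"dx":13.3,"dy":-5.4,"dz":-0.7,"wx":0,"wy":0,"wz":0,"grip":4}
    - {"dx":13.3,"dy":-5.4,"dz":-0.7,"wx":0,"wy":0,"wz":0,"grip":4}

```text
clock: 9.45
eef_pos: [0.4206, -0.3847, 0.1698]
tool_rot: [-0.324, 0.946, 0.001, -0.0]
ft_force: [-0.1, 0.3, -3.3]
grip_width: 0.0484
grasp_force: 64.8
```

```bash
python3 go.py .415 -.39 .05 128
```

```text
t 9.4 d(cm) [ 0.77 -0.1  11.98] w [ 0.002  0.    -0.002] or w [ 0.000e+00 -3.000e-03  3.139e+00] pos [ 0.4206 -0.3847  0.1698] q [-0.74  0.41  0.08  1.25  0.   -1.4 ]
```

arm_command:
  increments:
    - {"dx":0.5,"dy":-0.1,"dz":5,"wx":0,"wy":0,"wz":0,"grip":4}
    - {"dx":0.5,"dy":-0.1,"dz":10,"wx":0,"wy":0,"wz":0,"grip":4}
    - {"dx":0.5,"dy":-0.1,"dz":12.5,"wx":0,"wy":0,"wz":0,"grip":4}
    - {"dx":0.5,"dy":-0.1,"dz":12.5,"wx":0,"wy":0,"wz":0,"grip":4}
    - {"dx":0.5,"dy":-0.1,"dz":12.5,"wx":0,"wy":0,"wz":0,"grip":7}
    - {"dx":0.5,"dy":-0.1,"dz":12.5,"wx":0,"wy":0,"wz":0,"grip":7}
    - {"dx":0.5,"dy":-0.1,"dz":12.5,"wx":0,"wy":0,"wz":0,"grip":7}
    - {"dx":0.5,"dy":-0.1,"dz":9,"wx":0,"wy":0,"wz":0,"grip":7}
    - {"dx":0.5,"dy":-0.1,"dz":4,"wx":0,"wy":0,"wz":0,"grip":7}
    - {"dx":0.5,"dy":-0.1,"dz":0,"wx":0,"wy":0,"wz":0,"grip":7}

```text
clock: 10.45
eef_pos: [0.4182, -0.3904, 0.1749]
tool_rot: [-0.324, 0.946, -0.002, 0.001]
ft_force: [0.3, -1.4, 0.5]
grip_width: 0.07
grasp_force: 0.0
```

```bash
python3 go.py .566 -.007 .15 180 .704 -.0875 .15 98.6; python3 - <<'E'
from h import *
c,p,d=grab("side"); cv2.imwrite("pics/s2.png",p[...,::-1])
E
```

```text
t 10.4 d(cm) [-35.19  21.23   2.41] w [-0.005 -0.001 -0.911] or w [-2.000e-03  6.000e-03  2.231e+00] pos [ 0.4182 -0.3904  0.1749] q [-0.75  0.41  0.09  1.25 -0.   -1.41]
t 10.4 d(cm) [-41.15   6.4    2.49] w [-0.005  0.002  0.51 ] or w [-0.003 -0.006 -2.631] pos [ 0.4182 -0.3904  0.1749] q [-0.75  0.41  0.09  1.25 -0.   -1.41]
```

View pics/s2.png

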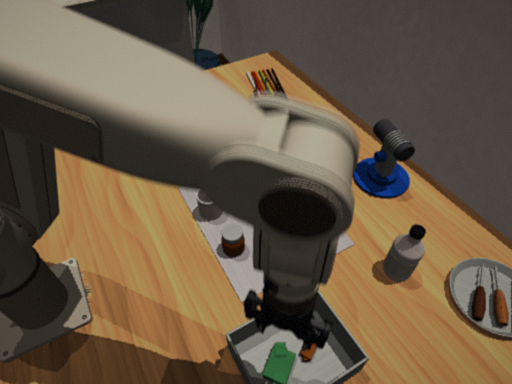

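The picture shows the slab (278,362) and the chip (308,352) lying in the bin. On to the rod end.

arm_command:
  increments:
    - {"dx":-41.2,"dy":6.4,"dz":0,"wx":0,"wy":0,"wz":0.51,"grip":5.5}
    - {"dx":-41.2,"dy":6.4,"dz":0,"wx":0,"wy":0,"wz":0.51,"grip":5.5}
    - {"dx":-41.2,"dy":6.4,"dz":0,"wx":0,"wy":0,"wz":0.51,"grip":5.5}
    - {"dx":-41.2,"dy":6.4,"dz":2.5,"wx":0,"wy":0,"wz":0.51,"grip":5.5}
    - {"dx":-41.2,"dy":6.4,"dz":2.5,"wx":0,"wy":0,"wz":0.51,"grip":5.5}
    - {"dx":-41.2,"dy":6.4,"dz":2.5,"wx":0,"wy":0,"wz":0.51,"grip":5.5}
    - {"dx":-41.2,"dy":6.4,"dz":2.5,"wx":0,"wy":0,"wz":0.51,"grip":5.5}
    - {"dx":-41.2,"dy":6.4,"dz":2.5,"wx":0,"wy":0,"wz":0.51,"grip":5.5}
    - {"dx":-41.2,"dy":6.4,"dz":2.5,"wx":0,"wy":0,"wz":0.51,"grip":5.5}
    - {"dx":-41.2,"dy":6.4,"dz":2.5,"wx":0,"wy":0,"wz":0.51,"grip":5.5}

```text
clock: 11.5
eef_pos: [0.7062, -0.082, 0.1458]
tool_rot: [-0.078, 0.997, 0.0, 0.002]
ft_force: [-0.2, -1.0, -0.3]
grip_width: 0.0551
grasp_force: 0.0
```

```bash
python3 - <<'E'
from h import *
c,p,d=grab("wrist"); P=cloud(c,d)
k=(P[...,2]>.014)&(P[...,2]<.035)&(P[...,0]>.64)&(P[...,0]<.79)&(P[...,1]>-.13)&(P[...,1]<-.05)
Q=P[k];print(len(Q),cv2.minAreaRect(Q[:,:2].astype(np.float32)),np.percentile(Q[:,2],95))
for x in(.665,.70,.72,.74):
    s=Q[abs(Q[:,0]-x)<.004]; print(x,s[:,1].min(),s[:,1].max())
E
python3 go.py .704 -.0875 .006 98.6
```

```text
3349 ((0.7055729627609253, -0.08476348221302032), (0.10976576060056686, 0.033684905618429184), 9.798402786254883) 0.025336479969873538
0.665 -0.1083497499388382 -0.07422294243557583
0.7 -0.09664375547119786 -0.07468406504332242
0.72 -0.0938505560100921 -0.07111931927467767
0.74 -0.0900279470248015 -0.06786314269380025
t 11.6 d(cm) [ 0.16 -0.3  14.01] w [-0.001  0.002  0.004] or w [-3.000e-03 -1.000e-03 -3.138e+00] pos [ 0.7048 -0.0842  0.1461] q [-0.12  0.71  0.53  1.39 -0.   -0.27]
```

arm_command:
  increments:
    - {"dx":0,"dy":0.15,"dz":4,"wx":0,"wy":0,"wz":0,"grip":5.5}
    - {"dx":0,"dy":0.15,"dz":8,"wx":0,"wy":0,"wz":0,"grip":5.5}
    - {"dx":0,"dy":0.15,"dz":11,"wx":0,"wy":0,"wz":0,"grip":5.5}
    - {"dx":0,"dy":0.15,"dz":11,"wx":0,"wy":0,"wz":0,"grip":5.5}

```text
clock: 11.95
eef_pos: [0.6986, -0.0861, 0.0309]
tool_rot: [-0.074, 0.997, 0.001, -0.005]
ft_force: [-0.4, 0.6, -0.6]
grip_width: 0.0548
grasp_force: 0.0
```

```bash
python3 go.py .704 -.086 .006 98.6
```

```text
t 11.9 d(cm) [-0.56 -0.08  2.49] w [ 0.002 -0.009 -0.002] or w [-1.50e-02 -3.00e-03  3.14e+00] pos [ 0.6986 -0.0861  0.0309] q [-0.12  0.78  0.36  1.15 -0.   -0.27]
```

arm_command:
  increments:
    - {"dx":-0.1,"dy":0,"dz":1.5,"wx":0,"wy":0,"wz":0,"grip":5.5}
    - {"dx":-0.1,"dy":0,"dz":2.3,"wx":0,"wy":0,"wz":0,"grip":5.5}
    - {"dx":-0.1,"dy":0,"dz":2.3,"wx":0,"wy":0,"wz":0,"grip":5.5}
    - {"dx":-0.1,"dy":0,"dz":2.3,"wx":0,"wy":0,"wz":0,"grip":3}
    - {"dx":-0.1,"dy":0,"dz":2.3,"wx":0,"wy":0,"wz":0,"grip":1}
    - {"dx":-0.1,"dy":0,"dz":2.3,"wx":0,"wy":0,"wz":0,"grip":1}
    - {"dx":-0.1,"dy":0,"dz":2.3,"wx":0,"wy":0,"wz":0,"grip":1}
    - {"dx":-0.1,"dy":0,"dz":2.3,"wx":0,"wy":0,"wz":0,"grip":1}

```text
clock: 12.75
eef_pos: [0.7053, -0.0848, 0.0142]
tool_rot: [-0.075, 0.997, -0.0, 0.001]
ft_force: [0.2, 0.3, 6.7]
grip_width: 0.019
grasp_force: 58.8
```

```bash
python3 go.py .46 -.39 .19 98.6 .46 -.39 .19 80
```

```text
t 12.8 d(cm) [ 28.78 -26.51 -17.63] w [-0.001  0.003  0.   ] or w [-4.000e-03 -1.000e-03 -3.141e+00] pos [ 0.7053 -0.0848  0.0142] q [-0.12  0.8   0.35  1.11 -0.   -0.27]
t 12.8 d(cm) [ 28.78 -26.51 -17.63] w [-0.     0.003  0.325] or w [-4.000e-03 -1.000e-03 -2.817e+00] pos [ 0.7053 -0.0848  0.0142] q [-0.12  0.8   0.35  1.11 -0.   -0.27]
```

arm_command:
  increments:
    - {"dx":0,"dy":0,"dz":-3,"wx":0,"wy":0,"wz":0,"grip":1}
    - {"dx":1,"dy":0,"dz":-8,"wx":0,"wy":0,"wz":0,"grip":1}
    - {"dx":3,"dy":-1,"dz":-13,"wx":0,"wy":0,"wz":0,"grip":1}
    - {"dx":29.3,"dy":-30,"dz":-17,"wx":0,"wy":0,"wz":0,"grip":1}
    - {"dx":29.3,"dy":-30,"dz":-17,"wx":0,"wy":0,"wz":0,"grip":1}
    - {"dx":29.3,"dy":-30,"dz":-17,"wx":0,"wy":0,"wz":0,"grip":1}
    - {"dx":29.3,"dy":-30,"dz":-17,"wx":0,"wy":0,"wz":0,"grip":1}
    - {"dx":29.3,"dy":-30,"dz":-17,"wx":0,"wy":0,"wz":0,"grip":1}
    - {"dx":29.3,"dy":-30,"dz":-17,"wx":0,"wy":0,"wz":0,"grip":1}
    - {"dx":29.3,"dy":-30,"dz":-17,"wx":0,"wy":0,"wz":0,"grip":1}

```text
clock: 13.75
eef_pos: [0.4834, -0.3881, 0.177]
tool_rot: [-0.075, 0.997, 0.0, -0.0]
ft_force: [0.2, 0.1, -1.3]
grip_width: 0.0189
grasp_force: 58.9
```

arm_command:
  increments:
    - {"dx":0,"dy":0,"dz":0,"wx":0,"wy":0,"wz":0,"grip":1}

```text
clock: 13.85
eef_pos: [0.481, -0.3926, 0.1777]
tool_rot: [-0.071, 0.998, -0.001, -0.0]
ft_force: [0.8, 1.2, -1.2]
grip_width: 0.0186
grasp_force: 58.9
```

```bash
python3 go.py .46 -.425 .055 98.6
```

```text
t 13.8 d(cm) [ 2.52 -2.88 12.28] w [-0.003 -0.001 -0.009] or w [-2.000e-03  4.000e-03  3.133e+00] pos [ 0.481  -0.3926  0.1777] q [-0.68  0.51  0.26  1.32 -0.   -0.82]
```

arm_command:
  increments:
    - {"dx":2.5,"dy":-2.9,"dz":2,"wx":0,"wy":0,"wz":0,"grip":1}
    - {"dx":2.5,"dy":-2.9,"dz":6,"wx":0,"wy":0,"wz":0,"grip":1}
    - {"dx":2.5,"dy":-2.9,"dz":10,"wx":0,"wy":0,"wz":0,"grip":1}
    - {"dx":2.5,"dy":-2.9,"dz":12.2,"wx":0,"wy":0,"wz":0,"grip":1}
    - {"dx":2.5,"dy":-2.9,"dz":12.2,"wx":0,"wy":0,"wz":0,"grip":1}
    - {"dx":2.5,"dy":-2.9,"dz":12.2,"wx":0,"wy":0,"wz":0,"grip":3.8}
    - {"dx":2.5,"dy":-2.9,"dz":12.2,"wx":0,"wy":0,"wz":0,"grip":3.8}
    - {"dx":2.5,"dy":-2.9,"dz":12.2,"wx":0,"wy":0,"wz":0,"grip":3.8}
    - {"dx":2.5,"dy":-2.9,"dz":7,"wx":0,"wy":0,"wz":0,"grip":3.8}
    - {"dx":2.5,"dy":-2.9,"dz":2,"wx":0,"wy":0,"wz":0,"grip":3.8}

```text
clock: 14.85
eef_pos: [0.464, -0.4187, 0.1561]
tool_rot: [-0.075, 0.997, 0.001, -0.001]
ft_force: [0.4, -0.9, -0.0]
grip_width: 0.0381
grasp_force: 0.0
```

```bash
python3 go.py .566 -.007 .15 180 .566 -.007 .15 0
```

```text
t 14.8 d(cm) [-16.26  39.17   0.65] w [ 0.002  0.    -1.42 ] or w [ 0.    -0.003  1.721] pos [ 0.464  -0.4187  0.1561] q [-0.73  0.53  0.24  1.28 -0.   -0.88]
t 14.8 d(cm) [-16.26  39.17   0.65] w [ 0.    -0.003  1.721] or w [ 0.002  0.    -1.42 ] pos [ 0.464  -0.4187  0.1561] q [-0.73  0.53  0.24  1.28 -0.   -0.88]
```

arm_command:
  increments:
    - {"dx":0,"dy":0,"dz":-2,"wx":0,"wy":0,"wz":0,"grip":5.5}
    - {"dx":-16.3,"dy":39.2,"dz":-2,"wx":0,"wy":0,"wz":-1.42,"grip":5.5}
    - {"dx":-16.3,"dy":39.2,"dz":-2,"wx":0,"wy":0,"wz":-1.42,"grip":5.5}
    - {"dx":-16.3,"dy":39.2,"dz":-2,"wx":0,"wy":0,"wz":-1.42,"grip":5.5}
    - {"dx":-16.3,"dy":39.2,"dz":-2,"wx":0,"wy":0,"wz":-1.42,"grip":5.5}
    - {"dx":-16.3,"dy":39.2,"dz":-2,"wx":0,"wy":0,"wz":-1.42,"grip":5.5}
    - {"dx":-16.3,"dy":39.2,"dz":-2,"wx":0,"wy":0,"wz":-1.42,"grip":5.5}
    - {"dx":-16.3,"dy":39.2,"dz":-2,"wx":0,"wy":0,"wz":-1.42,"grip":5.5}
    - {"dx":-16.3,"dy":39.2,"dz":-2,"wx":0,"wy":0,"wz":-1.42,"grip":5.5}
    - {"dx":-16.3,"dy":39.2,"dz":-2,"wx":0,"wy":0,"wz":-1.42,"grip":5.5}

```text
clock: 15.85
eef_pos: [0.5685, -0.0033, 0.1773]
tool_rot: [-0.685, 0.728, -0.001, 0.002]
ft_force: [0.5, -1.2, 0.4]
grip_width: 0.0546
grasp_force: 0.0
```

arm_command:
  increments:
    - {"dx":0,"dy":0,"dz":0,"wx":0,"wy":0,"wz":0,"grip":5.5}

```text
clock: 15.95
eef_pos: [0.5685, -0.0036, 0.177]
tool_rot: [-0.684, 0.729, -0.001, 0.002]
ft_force: [-0.4, -0.5, 0.2]
grip_width: 0.0551
grasp_force: 0.0
```

```bash
python3 - <<'E'
from h import *
c,p,d=grab("wrist"); P=cloud(c,d)
k=(P[...,2]>.014)&(P[...,2]<.03)&(P[...,0]>.53)&(P[...,0]<.64)&(P[...,1]>-.065)&(P[...,1]<.06)&(p[...,1].astype(int)>p[...,0])
Q=P[k];print(len(Q),cv2.minAreaRect(Q[:,:2].astype(np.float32)),np.median(Q[:,2]))
for y in(-.045,-.03,-.01,0,.03):
    s=Q[abs(Q[:,1]-y)<.003]; print(y,len(s),s[:,0].min(),s[:,0].max()) if len(s) else 0
cv2.imwrite("pics/w3.png",p[...,::-1])
E
python3 go.py .566 -.007 .008 180
```

```text
3144 ((0.5875940322875977, -0.005748715251684189), (0.06983917951583862, 0.09015028178691864), 0.7316943407058716) 0.022431544873313503
-0.045 157 0.553262118386608 0.5772306963394517
-0.03 151 0.5530779304120799 0.5765177068702797
-0.01 145 0.5527555194612347 0.5766618059855366
0 137 0.5533200958772516 0.5765817334343319
0.03 365 0.5526693179952555 0.6219913959141393
t 16.0 d(cm) [ 0.15  0.23 16.87] w [-0.003 -0.    -0.068] or w [-0.     0.004  3.073] pos [ 0.5679 -0.0056  0.1768] q [-0.01  0.4   0.09  1.25 -0.   -1.51]
```

View pics/w3.png

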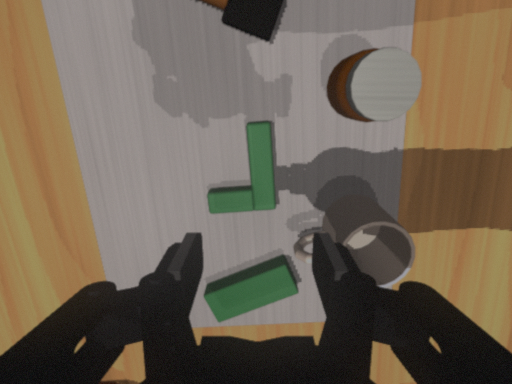

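The wrist view shows the bent piece with its corner at (262,205), jar, mug and billet clear of it; long leg centre x = 0.565, top 22.4 mm.

arm_command:
  increments:
    - {"dx":0.1,"dy":0.2,"dz":5,"wx":0,"wy":0,"wz":-0.065,"grip":5.5}
    - {"dx":0.1,"dy":0.2,"dz":10,"wx":0,"wy":0,"wz":-0.065,"grip":5.5}
    - {"dx":0.1,"dy":0.2,"dz":13,"wx":0,"wy":0,"wz":-0.065,"grip":5.5}
    - {"dx":0.1,"dy":0.2,"dz":13,"wx":0,"wy":0,"wz":-0.065,"grip":5.5}
    - {"dx":0.1,"dy":0.2,"dz":13,"wx":0,"wy":0,"wz":-0.065,"grip":5.5}

```text
clock: 16.5
eef_pos: [0.5653, -0.0095, 0.0462]
tool_rot: [-0.704, 0.71, -0.0, 0.0]
ft_force: [0.4, 0.4, 0.2]
grip_width: 0.055
grasp_force: 0.0
```

```bash
python3 go.py .565 -.005 .01 180
```

```text
t 16.5 d(cm) [-0.45  0.04  3.62] w [-0.001 -0.    -0.008] or w [-0.000e+00  1.000e-03  3.133e+00] pos [ 0.5653 -0.0095  0.0462] q [-0.02  0.51 -0.11  0.95 -0.   -1.58]
```

arm_command:
  increments:
    - {"dx":-0.3,"dy":0,"dz":2,"wx":0,"wy":0,"wz":0,"grip":5.5}
    - {"dx":-0.3,"dy":0,"dz":3.5,"wx":0,"wy":0,"wz":0,"grip":5.5}
    - {"dx":-0.3,"dy":0,"dz":3.6,"wx":0,"wy":0,"wz":0,"grip":5.5}
    - {"dx":-0.3,"dy":0,"dz":3.6,"wx":0,"wy":0,"wz":0,"grip":3.5}
    - {"dx":-0.3,"dy":0,"dz":3.6,"wx":0,"wy":0,"wz":0,"grip":1.2}
    - {"dx":-0.3,"dy":0,"dz":3.6,"wx":0,"wy":0,"wz":0,"grip":1.2}
    - {"dx":-0.3,"dy":0,"dz":3.6,"wx":0,"wy":0,"wz":0,"grip":1.2}
    - {"dx":-0.3,"dy":0,"dz":3.6,"wx":0,"wy":0,"wz":0,"grip":1.2}
    - {"dx":-0.3,"dy":0,"dz":0,"wx":0,"wy":0,"wz":0,"grip":1.2}
    - {"dx":-0.3,"dy":0,"dz":-5,"wx":0,"wy":0,"wz":0,"grip":1.2}

```text
clock: 17.5
eef_pos: [0.5622, -0.0053, 0.0937]
tool_rot: [-0.705, 0.709, 0.003, -0.003]
ft_force: [1.7, 0.7, -1.6]
grip_width: 0.0219
grasp_force: 59.8
```

```bash
python3 go.py .46 -.375 .19 180; python3 - <<'E'
from h import *
c,p,d=grab("side"); P=cloud(c,d); cv2.imwrite("pics/s3.png",p[200:,150:][...,::-1])
k=(abs(P[...,0]-.4525)<.1)&(abs(P[...,1]+.389)<.08)&(P[...,2]<.12)
c3=p.astype(int)
for n,m in(("green",(c3[...,1]>c3[...,0]+15)),("amber",(c3[...,0]>c3[...,2]*1.6))):
    Q=P[k&m]; print(n,len(Q),np.round(Q.min(0),3),np.round(Q.max(0),3),np.round(Q.mean(0),3))
E
```

```text
t 17.5 d(cm) [37.03 10.08 -9.55] w [ 0.007 -0.    -0.006] or w [-0.    -0.011  3.136] pos [ 0.5622 -0.0053  0.0937] q [-0.01  0.46 -0.05  1.07 -0.   -1.57]
green 897 [ 0.379 -0.426  0.003] [ 0.457 -0.343  0.032] [ 0.418 -0.389  0.027]
amber 766 [ 0.426 -0.452  0.003] [ 0.526 -0.364  0.043] [ 0.487 -0.416  0.025]
```

View pics/s3.png

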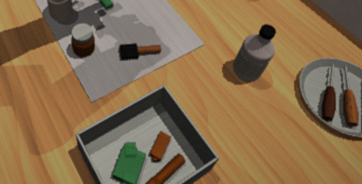

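The crop shows slab, chip and rod end lying in the bin (around (150,160)), none higher than 43 mm. The bent piece is in the gripper.

arm_command:
  increments:
    - {"dx":0,"dy":0,"dz":-5,"wx":0,"wy":0,"wz":0,"grip":1.2}
    - {"dx":0,"dy":0,"dz":-9.5,"wx":0,"wy":0,"wz":0,"grip":1.2}
    - {"dx":37,"dy":11.6,"dz":-9.5,"wx":0,"wy":0,"wz":0,"grip":1.2}
    - {"dx":37,"dy":11.6,"dz":-9.5,"wx":0,"wy":0,"wz":0,"grip":1.2}
    - {"dx":37,"dy":11.6,"dz":-9.5,"wx":0,"wy":0,"wz":0,"grip":1.2}
    - {"dx":37,"dy":11.6,"dz":-9.5,"wx":0,"wy":0,"wz":0,"grip":1.2}
    - {"dx":37,"dy":11.6,"dz":-9.5,"wx":0,"wy":0,"wz":0,"grip":1.2}
    - {"dx":37,"dy":11.6,"dz":-9.5,"wx":0,"wy":0,"wz":0,"grip":1.2}
    - {"dx":37,"dy":11.6,"dz":-9.5,"wx":0,"wy":0,"wz":0,"grip":1.2}
    - {"dx":37,"dy":11.6,"dz":-9.5,"wx":0,"wy":0,"wz":0,"grip":1.2}

```text
clock: 18.55
eef_pos: [0.4457, -0.3776, 0.1909]
tool_rot: [-0.704, 0.71, -0.001, -0.0]
ft_force: [0.6, -0.1, -0.6]
grip_width: 0.0225
grasp_force: 59.9
```

arm_command:
  increments:
    - {"dx":0,"dy":0,"dz":0,"wx":0,"wy":0,"wz":0,"grip":1.2}
    - {"dx":0,"dy":0,"dz":0,"wx":0,"wy":0,"wz":0,"grip":1.2}

```text
clock: 18.75
eef_pos: [0.4464, -0.3754, 0.1903]
tool_rot: [-0.704, 0.71, -0.0, 0.0]
ft_force: [0.6, 0.4, -1.1]
grip_width: 0.0224
grasp_force: 59.9
```

```bash
python3 go.py .445 -.375 .065 180
```

```text
t 18.8 d(cm) [-0.04  0.14 12.53] w [-0.     0.    -0.008] or w [0.000e+00 1.000e-03 3.134e+00] pos [ 0.4464 -0.3754  0.1903] q [-0.7   0.42  0.16  1.31  0.   -2.26]
```

arm_command:
  increments:
    - {"dx":0,"dy":0,"dz":4,"wx":0,"wy":0,"wz":0,"grip":1.2}
    - {"dx":0,"dy":0,"dz":8,"wx":0,"wy":0,"wz":0,"grip":1.2}
    - {"dx":0,"dy":0,"dz":11,"wx":0,"wy":0,"wz":0,"grip":1.2}
    - {"dx":0,"dy":0,"dz":12.5,"wx":0,"wy":0,"wz":0,"grip":1.2}
    - {"dx":0,"dy":0,"dz":12.5,"wx":0,"wy":0,"wz":0,"grip":1.2}
    - {"dx":0,"dy":0,"dz":12.5,"wx":0,"wy":0,"wz":0,"grip":4.5}
    - {"dx":0,"dy":0,"dz":12.5,"wx":0,"wy":0,"wz":0,"grip":4.5}
    - {"dx":0,"dy":0,"dz":12.5,"wx":0,"wy":0,"wz":0,"grip":4.5}
    - {"dx":0,"dy":0,"dz":7,"wx":0,"wy":0,"wz":0,"grip":4.5}
    - {"dx":0,"dy":0,"dz":2,"wx":0,"wy":0,"wz":0,"grip":4.5}

```text
clock: 19.75
eef_pos: [0.4461, -0.3739, 0.1659]
tool_rot: [-0.705, 0.709, 0.001, -0.0]
ft_force: [1.1, 0.5, 0.6]
grip_width: 0.045
grasp_force: 0.0
```

arm_command:
  increments:
    - {"dx":-18,"dy":6,"dz":-4,"wx":0,"wy":0,"wz":0,"grip":4.5}
    - {"dx":-18,"dy":6,"dz":-4,"wx":0,"wy":0,"wz":0,"grip":4.5}
    - {"dx":-18,"dy":6,"dz":-4,"wx":0,"wy":0,"wz":0,"grip":4.5}
    - {"dx":-18,"dy":6,"dz":-4,"wx":0,"wy":0,"wz":0,"grip":4.5}
    - {"dx":-18,"dy":6,"dz":-4,"wx":0,"wy":0,"wz":0,"grip":4.5}
    - {"dx":-18,"dy":6,"dz":-4,"wx":0,"wy":0,"wz":0,"grip":4.5}
    - {"dx":-18,"dy":6,"dz":-4,"wx":0,"wy":0,"wz":0,"grip":4.5}
    - {"dx":-18,"dy":6,"dz":-4,"wx":0,"wy":0,"wz":0,"grip":4.5}

```text
clock: 20.55
eef_pos: [0.3884, -0.1952, 0.2052]
tool_rot: [-0.705, 0.71, -0.0, 0.0]
ft_force: [-1.0, -0.0, -0.1]
grip_width: 0.0451
grasp_force: 0.0
```

```bash
python3 - <<'E'
from h import *
c,p,d=grab("side"); P=cloud(c,d)
c2,p2,d2=grab("scene"); cv2.imwrite("pics/s4.png",np.hstack([p[:,112:],p2[:,:400]])[...,::-1])
k=(abs(P[...,0]-.4525)<.1)&(abs(P[...,1]+.389)<.08)&(P[...,2]<.12)
c3=p.astype(int)
for n,m in(("green",(c3[...,1]>c3[...,0]+15)),("amber",(c3[...,0]>c3[...,2]*1.6))):
    Q=P[k&m]; print(n,len(Q),np.round(Q.min(0),3),np.round(Q.max(0),3),np.round(Q.mean(0),3))
print(monitor.get_obs()["eef_pos"],monitor.get_obs()["clock"])
E
```

```text
green 1629 [ 0.379 -0.426  0.002] [ 0.519 -0.319  0.054] [ 0.44  -0.379  0.034]
amber 731 [ 0.426 -0.453  0.004] [ 0.527 -0.364  0.047] [ 0.487 -0.417  0.026]
[ 0.38810203 -0.19512793  0.20483027] 20.65
```

View pics/s4.png

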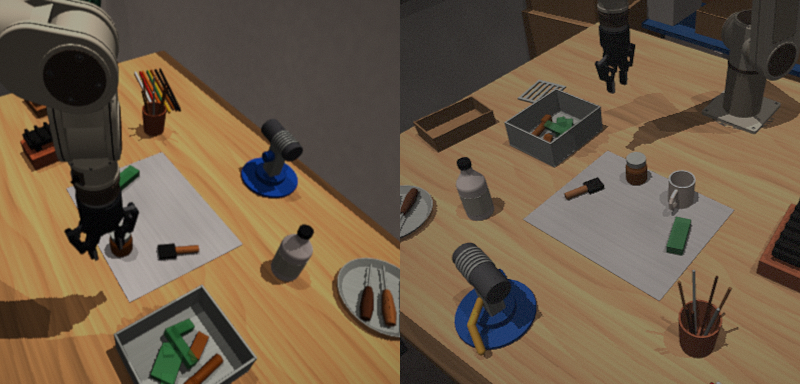

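All four offcuts lie in the bin (side view around (185,355)), the highest at 54 mm. Billet (678,236), mug, jar and paddle look unmoved in the right-hand view, and the arm is clear.

```bash
python3 -c "
from workcell import job
print(job.job_done())"
```

```text
the job is handed in; nothing more can be done
None
```

The job is handed in: the last pictures show all four glass offcuts lying in the scrap bin, and the billet, mug, jar and paddle looked unmoved (the hand-in returned no verdict).

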